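# Put three gilt ornaments back on their own plinths

### The arm

A 6-joint arm with a two-finger parallel gripper is mounted at the origin on the work surface. World frame = base frame: x ahead of the robot, y to its left, z up, the work surface at z = 0. Lengths are in m, angles in degrees, forces in N, time in s.
With the tool pointing down it reaches from about 0.4 to 0.825 m from the base axis. Payload 7 kg.
Tool frame: the origin (TCP) lies on the centre line of the jaws, within the pads' length; the fingertips stand 22 mm ahead of it and the grasp point (between the pads) lies 3 mm ahead of it; z points along the fingers, y is the line along which they close (so a half turn about z gives the same grasp; the last joint's range is limited). The gripper opens to 88 mm and grips with 3 to 60 N. Pads are 19 mm wide; open, the fingers measure 130 mm over their backs; the gripper's body (78 mm by 193 mm) begins 47 mm behind the grasp point.
Start: joints at [80.793, 20.546, 0.682, 0, -70.136, -16.507], TCP at [0.293, 0.608, 0.249] pointing down, gripper open.
Joint ranges: [-176.03, 176.03], [-82.01, 121.73], [-58.28, 71.71], [-173.87, 95.51], [-174.79, -0.11], [-173.66, 173.66]. Speed limits (degrees/s): [136.94, 136.94, 172.46, 180, 180, 180].

### API

Orientations are given as [roll, pitch, yaw] about the fixed x, y, z axes, in that order (R = Rz(yaw) Ry(pitch) Rx(roll)).
In Python, from plant import get_state, cams, r gives the robot as it stands.
- The arm moves only by the tool apply_moves, never from a script. Its argument "targets" is a list of rows, each an object with "dp": the shift along the world's x, y, z in m, a list of three; "yaw": the turn about the world's z in degrees. In form: [{"dp": [x, y, z], "yaw": yaw}, ...]. A call has 1 to 20 rows; each row is the pose to reach, as a shift and turn from the pose commanded when the call began; what a row does not reach only later rows make up. A row lasts 1/12 s, in which the tool goes at most 41.7 mm and 7.16 degrees, less where a joint would pass 70% of its speed; a pose out of reach is approached as far as the arm can. A call with a gripper value outside its range is refused whole. "grip" is the gripper command: -1 is fully open, 1 is shut, values between are in proportion, set as the call begins (left out, the last holds). The fingers move at their own pace and stop on an object; "squeeze" is the grip in N (left out, the last holds). Time passes only in rows, so rows that repeat a pose let the fingers close. It gives the time, the measured TCP pose, the force, the opening and the grip force at its end, in the units of the state.
- get_state(): the state, without advancing time (a new reading comes with each control period).
- cams.capture(name): name is "side" or "top" or "wrist"; returns a dict with "image" (480x640x3 uint8, red, green, blue), "range_z" (480x640 float32, m along the optical axis (not along the pixel's ray), 0 where there is no reading), "fx", "fy", "cx", "cy" (pixels), "R" (3x3) and "t" (3): a world point X has camera coordinates R X + t; the wrist camera has in their place "T_tool_cam" (4x4, takes a point from camera to tool coordinates, whose origin is the TCP and whose axes are the flange's). Camera axes: x right, y down, z forward; pixel columns grow to the right and rows downward; lengths in m; the calibration is good to about 2 mm. The wrist camera is an equidistant fisheye: a pixel r from the principal point sees the ray r / f radians off the axis. A picture is of the moment at which its call begins: read the wrist's pose just before it.
- r.close_job(): hands the job in; it is judged then, once.
The state is a dict: "time_s": time; "joints": joint angles; "qd": joint speeds; "joint_torque": joint torques, N m; "tcp_pos": TCP position; "eef_rot": TCP orientation; "contact_force": force on the tool from outside, world axes, zero at the start; "moment": the same for the moment, N m; "gripper_width": finger opening in m; "gripper_force": force on a finger pad.
Only numpy, scipy, OpenCV 4.12 (cv2) and the standard library are available. Lean on these libraries where they do the work, as an engineer would, in place of code of your own. Each camera call takes 0.05 s, during which the arm holds its last target. There are 200 camera calls.

### The job

The three gilt ornaments all stand on the wrong plinths: move each onto the plinth that has the shape of its foot (urn on the round one, square pillar on the square one, medallion on the oblong one), upright, in the middle, with the edges of the pillar's and the medallion's feet parallel to those of their plinths. The empty cork pad is there if you need to park one meanwhile. Set them down gently without dropping or tipping them over, and leave the jar, the shallow tin and the flat brush where they are.

Things in the scene. Friction and masses are not known exactly. Their poses are not given: they have to be found in the camera images.
- urn: Gilt metal urn, turned, 95 mm tall, about 0.25 kg, loose, at the start on a wrong plinth. Round foot 56 mm across, 7 mm thick; belly 52 mm across at 38 to 44 mm height; straight round neck 30 mm across from 50 to 86 mm height (grip here), then a small pointed cap. Origin: centre of the underside of its foot; z up its axis.
- pillar: Gilt metal square pillar, 94 mm tall, about 0.3 kg, loose, at the start on a wrong plinth. Foot 56 x 56 mm, 8 mm thick; a step 42 x 42 mm up to 16 mm; straight shaft 30 x 30 mm from 16 to 82 mm height (grip across two faces); small stepped tip. Origin: centre of the underside of its foot; z up, x and y parallel to the edges of foot and shaft.
- medallion: Gilt metal disc, 64 mm across, 16 mm thick, on edge on an oblong foot; 88 mm tall, about 0.25 kg, loose, at the start on a wrong plinth. Foot 80 (x) x 44 (y) mm, 8 mm thick; block and scrolls 22 mm wide (y) up to 25 mm height; disc centre 56 mm up, flat faces look along +y and -y (grip across them). Origin: centre of the foot's underside; z up.
- round_plinth: Dark wooden disc, 80 mm across, 24 mm high, flat top: the urn's own plinth. Fixed to the bench. Origin: centre of its underside; z up.
- square_plinth: Dark wooden block, 80 x 80 mm, 24 mm high, flat top: the pillar's own plinth. Fixed to the bench. Origin: centre of its underside; z up. x and y parallel to its edges.
- oblong_plinth: Dark wooden block, 106 mm (x) x 66 mm (y), 24 mm high, flat top: the medallion's own plinth. Fixed to the bench. Origin: centre of its underside; z up. x along its long side.
- cork_pad: Square cork pad, 110 x 110 mm, 10 mm high, flat top, empty at the start: the free spot on which an ornament may be parked. Fixed to the bench. Origin: centre of its underside; z up. x and y parallel to its edges.
- size_jar: Bystander: small amber glass jar with a black cap, 42 mm across, 65 mm tall, loose. Origin: centre of its underside.
- tin: Bystander: open shallow aluminium tin, 64 mm across, 22 mm tall, loose. Origin: centre of its underside.
- flat_brush: Bystander: flat brush lying on the bench, red handle and black bristles, 123 mm long (x, bristles to +x), 34 mm wide, 7 mm thick, loose. Origin: on its underside, near the middle of its length.
Things that resemble listed ones, but are neither listed nor needed, are in the scene too. Leave any purple or turquoise look-alike of the urn alone.

How it is judged (in metres and radians):
At the end, for the whole second after the job is handed in: Each ornament is at rest on top of its own plinth, upright within 0.1 rad, within 12 mm of the plinth's centre; pillar's edges parallel to its plinth's within 0.25 rad (any of four ways), medallion's long side to its plinth's within 0.25 rad (either way round) (horizontal distance between urn and round_plinth below 0.012 m and z of urn in the frame of round_plinth between 0.02 and 0.028 m and angle between each of urn, pillar, medallion's own z axis and vertical below 0.1 rad and linear speed of each of urn, pillar, medallion below 0.03 m/s and angular speed of each of urn, pillar, medallion below 0.3 rad/s and horizontal distance between pillar and square_plinth below 0.012 m and z of pillar in the frame of square_plinth between 0.02 and 0.028 m and horizontal distance between medallion and oblong_plinth below 0.012 m and z of medallion in the frame of oblong_plinth between 0.02 and 0.028 m and (angle between the x axis of pillar and the x axis of square_plinth, either way round below 0.25 rad or angle between the x axis of pillar and the y axis of square_plinth, either way round below 0.25 rad) and angle between the x axis of medallion and the x axis of oblong_plinth, either way round below 0.25 rad); the robot touches nothing.
It fails at once if the jar, the shallow tin or the flat brush is moved more than 25 mm from its place (distance of any of size_jar, tin, flat_brush from where it was at the start of the episode above 0.025 m).
It fails at once if an ornament is tipped over (more than 1 rad from upright) (angle between any of urn, pillar, medallion's own z axis and vertical above 1 rad).
It fails at once if an ornament is dropped: it moves faster than 0.7 m/s while the fingers are not touching it ((linear speed of urn above 0.7 m/s and not (contact force between urn and the fingers above 0.05 N)) or (linear speed of pillar above 0.7 m/s and not (contact force between pillar and the fingers above 0.05 N)) or (linear speed of medallion above 0.7 m/s and not (contact force between medallion and the fingers above 0.05 N))).
It also fails if it takes over 112 s, if anything falls off the work surface, if the arm or the gripper's body presses on something with over 40 N, if the wrist force passes 120 N, or if a joint passes its speed limit or range.

## Working session

There is one attempt and no reset: what is moved stays moved. The work goes in short steps, Python scripts to look and compute and a tool call to move; the robot and the scene stay as the last step left them, time stands still between calls to the robot, and variables do not carry over. Pictures are saved under pics/ and viewed, at most 14 in all, crops included, and the job is handed in when it is done.

Besides the shell and the picture viewer there is one more tool, called after "Request:" as a command line: name --argument value ..., lists and objects as JSON in quotes. apply_moves: Moves the arm, as the interface text tells. Its arguments: {"type":"object","properties":{"targets":{"type":"array","items":{"type":"object","properties":{"dp":{"type":"array","items":{"type":"number"}},"yaw":{"type":"number"}}}},"grip":{"type":"number"},"squeeze":{"type":"number"}},"required":["targets"]}

```bash
mkdir -p pics; ls; cat > h.py <<'E'
import numpy as np,cv2
from plant import get_state,cams,r
def save(n,im): cv2.imwrite('pics/'+n+'.png',im[:,:,::-1])
def cloud(c):
    z=c['range_z'];v,u=np.mgrid[:480,:640]
    P=np.stack([(u-c['cx'])/c['fx']*z,(v-c['cy'])/c['fy']*z,z],-1)
    W=(P-c['t'])@np.asarray(c['R']); W[z==0]=np.nan
    return W
E
python3 - <<'E'
from h import *
for n in('top','side'):
    c=cams.capture(n);save(n,c['image']);np.savez(n+'.npz',**c)
    print(n,c['fx'],np.round(c['R'],2).tolist(),c['t'])
print(get_state())
E
```

```text
pics
top 473.6883103921315 [[0.03, -1.0, -0.02], [-1.0, -0.03, -0.07], [0.07, 0.02, -1.0]] [-0.0599911   0.50070937  0.86062622]
side 526.7234247992085 [[0.76, -0.65, 0.01], [-0.4, -0.49, -0.77], [0.5, 0.59, -0.63]] [-0.405866    0.20744824  0.73376842]
{'time_s': 0.1, 'joints': array([ 8.07921100e+01,  2.05888361e+01,  6.38900926e-01, -1.77040752e-02,
       -7.01343581e+01, -1.65084151e+01]), 'qd': array([-0.01056003, -0.09645613,  0.12449237,  0.13721168,  0.03170928,
        0.04017701]), 'joint_torque': array([-1.35461280e-03, -5.84165025e+01,  2.93752956e+01,  7.01539725e+00,
        1.01999397e-02, -5.23724441e-05]), 'tcp_pos': array([0.29272449, 0.60778491, 0.24769852]), 'eef_rot': array([ 1.79914452e+02, -7.99700496e-03, -2.57223275e+01]), 'contact_force': array([ 0.34408918,  0.21064878, -0.26524423]), 'moment': array([ 0.01049252, -0.04514351, -0.00527999]), 'gripper_force': 0.0, 'gripper_width': 0.08744979220051302}
```

View pics/top.png

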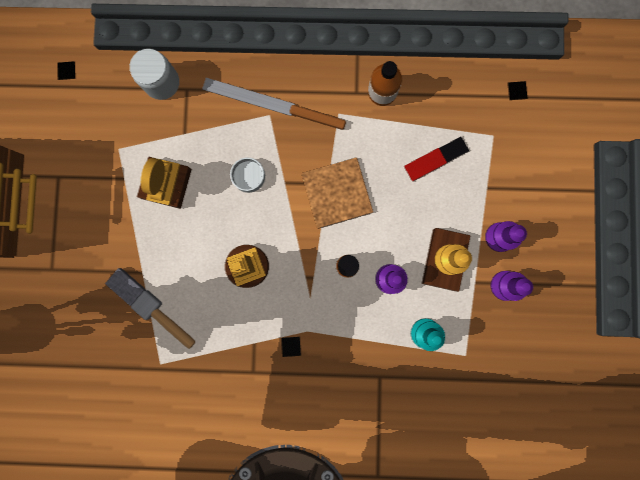

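View pics/side.png

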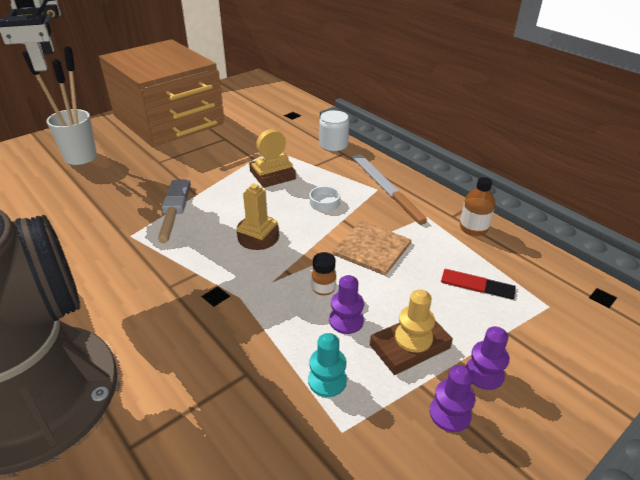

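Top view: the medallion is on the square plinth (165,180), the pillar is on the round plinth (247,265), and the urn is on the oblong plinth (453,259). The cork is at (338,192), tin (248,175), jar (348,266) and brush (437,158). The purple (391,279), (506,236), (512,286) and turquoise (428,334) urns are look-alikes; the gilt one at (453,259) is the one meant because it is gold and stands on a plinth.

```bash
cat > m.py <<'E'
from h import *
cs={n:np.load(n+'.npz') for n in('top','side')}
W={n:cloud(c) for n,c in cs.items()}
def reg(n,ctr,rad):
    w=W[n]; return w[(np.hypot(w[...,0]-ctr[0],w[...,1]-ctr[1])<rad)]
def rect(p):
    (c,s,a)=cv2.minAreaRect((p[:,:2]*1000).astype(np.float32)); return np.round(c,1),np.round(s,1),round(a,1)
px={'med':(165,180),'pil':(247,265),'urn':(453,259),'cork':(338,192)}
for k,(u,v) in px.items():
    ctr=np.nanmedian(W['top'][v-3:v+4,u-3:u+4].reshape(-1,3),0);print(k,np.round(ctr,3))
    for n in W:
        P=reg(n,ctr,.085)
        for lo,hi in ((.006,.014),) if k=='cork' else ((.02,.028),(.029,.036),(.078,.108)):
            q=P[(P[:,2]>lo)&(P[:,2]<hi)]
            if len(q)>8: print(' ',n,lo,len(q),*rect(q),'mean',np.round(q[:,:2].mean(0)*1000,1))
for k,(u,v) in {'jar':(348,266),'tin':(248,175),'purple':(391,279),'teal':(428,334)}.items():
    print(k,np.round(np.nanmedian(W['top'][v-3:v+4,u-3:u+4].reshape(-1,3),0),3))
E
python3 m.py; python3 - <<'E'
import cv2
im=cv2.imread('pics/top.png')
a=[cv2.resize(im[y-45:y+45,x-45:x+45],(260,260),interpolation=2) for x,y in((165,180),(247,265),(445,259))]
cv2.imwrite('pics/crop.png',cv2.hconcat(a))
E
```

```text
med [0.597 0.238 0.046]
  top 0.02 467 [598.5 251.5] [81.5 80.2] 76.9 mean [589.7 232.9]
  top 0.029 376 [597.1 248.3] [44.7 79.9] 78.6 mean [591.  237.7]
  top 0.078 399 [596.8 247.8] [18.5 63.2] 77.1 mean [594.6 244.5]
  side 0.02 280 [599.4 247.4] [84.2 82.7] 75.6 mean [588.7 224.5]
  side 0.029 217 [590.7 234.3] [44.5 87.9] 58.9 mean [588.9 235.8]
  side 0.078 359 [596.3 244.9] [21.7 62.6] 78.6 mean [593.1 240.6]
pil [0.446 0.073 0.104]
  top 0.02 494 [445.4  87.7] [77.4 77.7] 1.6 mean [447.9  86.9]
  top 0.029 321 [444.6  86.7] [55.8 56.6] 21.8 mean [445.1  80.1]
  top 0.078 194 [444.6  86.7] [30. 31.] 22.7 mean [444.6  82.7]
  side 0.02 302 [444.4  81.7] [72.6 78.1] 59.2 mean [435.7  68.5]
  side 0.029 245 [445.2  84.1] [59.  58.2] 21.9 mean [437.5  70.2]
  side 0.078 351 [441.4  77.2] [25.3 41.1] 60.4 mean [440.4  76.1]
urn [ 0.466 -0.271  0.106]
  top 0.02 1261 [ 469.  -280.3] [ 66.4 106.1] 79.1 mean [ 468.2 -275. ]
  top 0.029 149 [ 466.  -271.7] [55.2 29.6] 12.1 mean [ 466.  -267.4]
  top 0.078 90 [ 449.9 -247.9] [ 27.9 111.8] 28.6 mean [ 467.2 -271.8]
  side 0.02 1324 [ 469.2 -283.1] [ 67.9 107.3] 78.9 mean [ 453.3 -287.5]
  side 0.029 505 [ 443.8 -260.8] [ 45.6 126.7] 33.6 mean [ 458.7 -291.5]
  side 0.078 365 [ 449.7 -248. ] [ 19.6 115.6] 18.1 mean [ 456.8 -280.5]
cork [ 0.59  -0.078  0.009]
  top 0.006 3300 [589.7 -75.7] [110.4 110. ] 17.9 mean [589.1 -75.6]
  side 0.006 2301 [590.1 -78.4] [112.7 110.7] 17.7 mean [587.1 -81.8]
jar [ 0.45  -0.099  0.065]
tin [0.619 0.094 0.004]
purple [ 0.43  -0.17   0.091]
teal [ 0.339 -0.236  0.082]
```

View pics/crop.png

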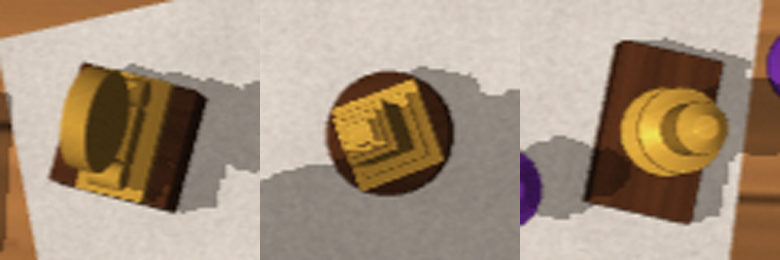

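The crop confirms the gilt disc, the square pillar and the gilt urn. I'll start by moving above the pillar with the closing line across its faces (yaw 22).

Request:
apply_moves --targets '[{"dp": [0.02, -0.04, 0], "yaw": 3}, {"dp": [0.152, -0.521, 0], "yaw": 48}, {"dp": [0.152, -0.521, 0], "yaw": 48}, {"dp": [0.152, -0.521, 0], "yaw": 48}, {"dp": [0.152, -0.521, 0], "yaw": 48}, {"dp": [0.152, -0.521, 0], "yaw": 48}, {"dp": [0.152, -0.521, 0], "yaw": 48}, {"dp": [0.152, -0.521, 0], "yaw": 48}, {"dp": [0.152, -0.521, 0], "yaw": 48}, {"dp": [0.152, -0.521, 0], "yaw": 48}, {"dp": [0.152, -0.521, 0], "yaw": 48}, {"dp": [0.152, -0.521, 0], "yaw": 48}, {"dp": [0.152, -0.521, 0], "yaw": 48}, {"dp": [0.152, -0.521, 0], "yaw": 48}, {"dp": [0.152, -0.521, 0], "yaw": 48}, {"dp": [0.152, -0.521, 0], "yaw": 48}, {"dp": [0.152, -0.521, 0], "yaw": 48}, {"dp": [0.152, -0.521, 0], "yaw": 48}]' --grip -1 --squeeze 25

```text
time_s: 1.6
tcp_pos: [0.4447, 0.0882, 0.2485]
eef_rot: [-180.0, 0.0, 22.4]
contact_force: [0.2, -0.1, -0.2]
gripper_width: 0.0874
gripper_force: 0.0
```

```bash
cat >> m.py <<'E'
print('---')
for n in W:
    im=cs[n]['image'];hsv=cv2.cvtColor(im,cv2.COLOR_RGB2HSV);w=W[n]
    ye=(hsv[...,0]>14)&(hsv[...,0]<32)&(hsv[...,1]>120)
    q=w[ye&(np.hypot(w[...,0]-.467,w[...,1]+.275)<.05)&(w[...,2]>.076)&(w[...,2]<.109)]
    A=np.c_[2*q[:,:2],np.ones(len(q))];s=np.linalg.lstsq(A,(q[:,:2]**2).sum(1),rcond=None)[0]
    print(n,'urn neck',len(q),s[:2],np.sqrt(s[2]+s[0]**2+s[1]**2), rect(q))
    pu=(hsv[...,0]>130)&(hsv[...,0]<160)&(hsv[...,1]>100)&(w[...,2]>.06)
    k,l,st,ce=cv2.connectedComponentsWithStats(pu.astype(np.uint8))
    for i in range(1,k):
        if st[i,4]>40: print('purple',np.round(np.nanmean(w[l==i],0),3))
E
python3 m.py | sed '1,/---/d'
python3 - <<'E'
from h import *
s=get_state();print(s['tcp_pos'],s['eef_rot'],s['time_s'])
c=cams.capture('wrist');save('w1',c['image']);print(c['T_tool_cam'],c['fx'],c['cx'],c['cy'])
E
```

```text
top urn neck 104 [ 0.46869278 -0.28425995] 0.014613877516707924 (array([ 469. , -283.1]), array([27.5, 29.7]), 69.7)
purple [ 0.514 -0.38   0.085]
purple [ 0.43  -0.177  0.088]
purple [ 0.424 -0.39   0.085]
side urn neck 348 [ 0.46897573 -0.28703166] 0.01401918751589909 (array([ 461.7, -291.1]), array([15.1, 29.6]), 29.1)
purple [ 0.424 -0.188  0.081]
purple [ 0.507 -0.389  0.082]
purple [ 0.418 -0.4    0.083]
[0.4446925 0.0882469 0.2484919] [-1.79995583e+02  6.24940849e-03  2.23899460e+01] 1.6
[[-6.56740935e-04 -9.54498157e-01 -2.98216091e-01  8.08176287e-02]
 [ 9.99999784e-01 -6.28153497e-04 -1.91704742e-04  9.16361233e-04]
 [-4.34365763e-06 -2.98216153e-01  9.54498364e-01 -1.35794827e-01]
 [ 0.00000000e+00  0.00000000e+00  0.00000000e+00  1.00000000e+00]] 371.64829954431775 318.9343653700454 241.92072546914764
```

View pics/w1.png

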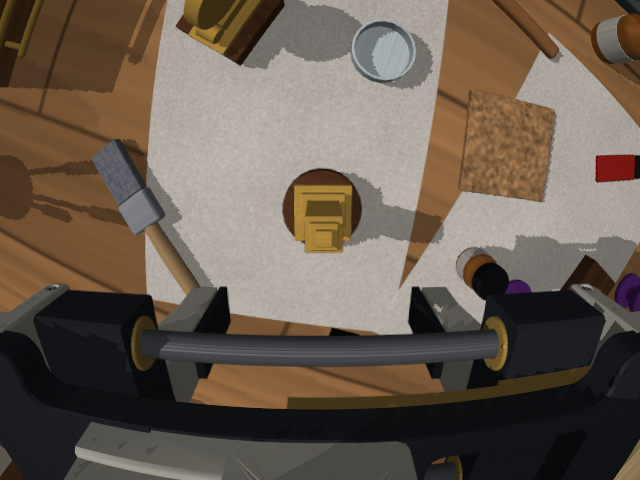

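The wrist view shows the pillar square to the jaws and centred between them, at about (323,215). Next I descend, grip and lift.

Request:
apply_moves --targets '[{"dp": [0, -0.002, -0.03]}, {"dp": [0, -0.002, -0.06]}, {"dp": [0, -0.002, -0.09]}, {"dp": [0, -0.002, -0.11]}, {"dp": [0, -0.002, -0.13]}, {"dp": [0, -0.002, -0.145]}, {"dp": [0, -0.002, -0.155]}, {"dp": [0, -0.002, -0.161]}, {"dp": [0, -0.002, -0.161]}, {"dp": [0, -0.002, -0.161]}, {"dp": [0, -0.002, -0.161]}]'

```text
$.targets[0]: bad value
```

Request:
apply_moves --targets '[{"dp": [0, 0, 0]}, {"dp": [0, 0, 0]}, {"dp": [0, 0, 0]}, {"dp": [0, 0, 0]}, {"dp": [0, 0, 0]}, {"dp": [0, 0, 0]}, {"dp": [0, 0, 0]}, {"dp": [0, 0, 0]}, {"dp": [0, 0, 0]}, {"dp": [0, 0, 0]}, {"dp": [0, 0, 0.004]}, {"dp": [0, 0, 0.012]}, {"dp": [0, 0, 0.025]}, {"dp": [0, 0, 0.04]}, {"dp": [0, 0, 0.06]}, {"dp": [0, 0, 0.075]}, {"dp": [0, 0, 0.08]}, {"dp": [0, 0, 0.08]}, {"dp": [0, 0, 0.08]}]' --grip 1 --squeeze 30

```text
$.targets[0]: bad value
```

Each row has to include yaw.

Request:
apply_moves --targets '[{"dp": [0, -0.002, -0.03], "yaw": 0}, {"dp": [0, -0.002, -0.06], "yaw": 0}, {"dp": [0, -0.002, -0.09], "yaw": 0}, {"dp": [0, -0.002, -0.11], "yaw": 0}, {"dp": [0, -0.002, -0.13], "yaw": 0}, {"dp": [0, -0.002, -0.145], "yaw": 0}, {"dp": [0, -0.002, -0.155], "yaw": 0}, {"dp": [0, -0.002, -0.161], "yaw": 0}, {"dp": [0, -0.002, -0.161], "yaw": 0}, {"dp": [0, -0.002, -0.161], "yaw": 0}, {"dp": [0, -0.002, -0.161], "yaw": 0}]'

```text
time_s: 2.57
tcp_pos: [0.4453, 0.0858, 0.0882]
eef_rot: [-180.0, -0.1, 22.3]
contact_force: [-0.3, 0.6, 0.2]
gripper_width: 0.0874
gripper_force: 0.0
```

Request:
apply_moves --targets '[{"dp": [0, 0, 0], "yaw": 0}, {"dp": [0, 0, 0], "yaw": 0}, {"dp": [0, 0, 0], "yaw": 0}, {"dp": [0, 0, 0], "yaw": 0}, {"dp": [0, 0, 0], "yaw": 0}, {"dp": [0, 0, 0], "yaw": 0}, {"dp": [0, 0, 0], "yaw": 0}, {"dp": [0, 0, 0], "yaw": 0}, {"dp": [0, 0, 0], "yaw": 0}, {"dp": [0, 0, 0], "yaw": 0}, {"dp": [0, 0, 0], "yaw": 0}, {"dp": [0, 0, 0], "yaw": 0}]' --grip 1 --squeeze 30

```text
time_s: 3.57
tcp_pos: [0.4448, 0.085, 0.0875]
eef_rot: [180.0, 0.0, 22.3]
contact_force: [0.7, -1.1, -1.0]
gripper_width: 0.0298
gripper_force: 30.0
```

Gripped at 29.8 mm. I lift it and carry it to the cork, turning -35 degrees.

Request:
apply_moves --targets '[{"dp": [0, 0, 0.004], "yaw": 0}, {"dp": [0, 0, 0.012], "yaw": 0}, {"dp": [0, 0, 0.025], "yaw": 0}, {"dp": [0, 0, 0.045], "yaw": 0}, {"dp": [0.005, -0.006, 0.065], "yaw": -1}, {"dp": [0.015, -0.017, 0.075], "yaw": -4}, {"dp": [0.03, -0.034, 0.08], "yaw": -8}, {"dp": [0.048, -0.054, 0.08], "yaw": -12}, {"dp": [0.066, -0.074, 0.08], "yaw": -16}, {"dp": [0.084, -0.094, 0.08], "yaw": -20}, {"dp": [0.102, -0.114, 0.08], "yaw": -24}, {"dp": [0.118, -0.132, 0.08], "yaw": -28}, {"dp": [0.131, -0.146, 0.08], "yaw": -32}, {"dp": [0.14, -0.156, 0.08], "yaw": -34}, {"dp": [0.145, -0.162, 0.08], "yaw": -35}, {"dp": [0.145, -0.162, 0.08], "yaw": -35}, {"dp": [0.145, -0.162, 0.08], "yaw": -35}, {"dp": [0.145, -0.162, 0.08], "yaw": -35}, {"dp": [0.145, -0.162, 0.08], "yaw": -35}]'

```text
time_s: 5.15
tcp_pos: [0.5894, -0.0762, 0.1678]
eef_rot: [-180.0, -0.0, -12.6]
contact_force: [0.1, 0.8, -1.5]
gripper_width: 0.0301
gripper_force: 30.0
```

```bash
python3 - <<'E'
from h import *
s=get_state();print(s['tcp_pos'],s['eef_rot'],s['gripper_width'],s['contact_force'])
c=cams.capture('side');save('s2',c['image'][60:440,80:560]);np.savez('side2.npz',**c)
w=cloud(c);hsv=cv2.cvtColor(c['image'],cv2.COLOR_RGB2HSV)
g=(hsv[...,0]>14)&(hsv[...,0]<32)&(hsv[...,1]>120)&(np.hypot(w[...,0]-.59,w[...,1]+.077)<.07)&(w[...,2]>.04)
print('min z of pillar',np.percentile(w[g][:,2],[0,1,3,10]))
E
```

```text
[ 0.58936346 -0.07616771  0.16781704] [-1.79987340e+02 -7.70695223e-04 -1.26254667e+01] 0.030101504447560837 [ 0.13879331  0.78260572 -1.53230831]
min z of pillar [0.10329539 0.10583345 0.10725973 0.11115154]
```

View pics/s2.png

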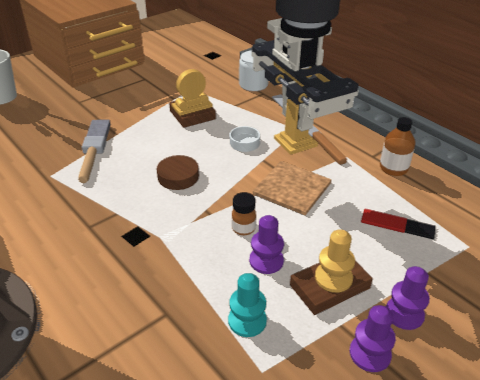

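The pillar hangs upright over the cork (295,140), with its foot underside at about 104 mm. I lower it 94 mm.

Request:
apply_moves --targets '[{"dp": [0, 0, -0.01], "yaw": 0}, {"dp": [0, 0, -0.025], "yaw": 0}, {"dp": [0, 0, -0.045], "yaw": 0}, {"dp": [0, 0, -0.06], "yaw": 0}, {"dp": [0, 0, -0.072], "yaw": 0}, {"dp": [0, 0, -0.08], "yaw": 0}, {"dp": [0, 0, -0.085], "yaw": 0}, {"dp": [0, 0, -0.089], "yaw": 0}, {"dp": [0, 0, -0.091], "yaw": 0}, {"dp": [0, 0, -0.092], "yaw": 0}, {"dp": [0, 0, -0.093], "yaw": 0}, {"dp": [0, 0, -0.094], "yaw": 0}, {"dp": [0, 0, -0.095], "yaw": 0}, {"dp": [0, 0, -0.095], "yaw": 0}, {"dp": [0, 0, -0.095], "yaw": 0}]'

```text
time_s: 6.45
tcp_pos: [0.5902, -0.0769, 0.0735]
eef_rot: [-180.0, -0.1, -12.7]
contact_force: [-1.3, 0.8, 6.0]
gripper_width: 0.0295
gripper_force: 30.0
```

```bash
python3 - <<'E'
from h import *
for n in('top','side'):
    w=cloud(cams.capture(n))
    q=w[(np.hypot(w[...,0]-.445,w[...,1]-.085)<.06)&(w[...,2]>.02)&(w[...,2]<.028)]
    c,s,a=cv2.minAreaRect((q[:,:2]*1000).astype(np.float32));print(n,c,s,q.mean(0))
E
```

```text
top (445.7616882324219, 87.6883773803711) (77.48026275634766, 78.05802917480469) [0.44571266 0.0880793  0.02367823]
side (446.4842834472656, 85.03170776367188) (79.57136535644531, 78.0963134765625) [0.4447334  0.08286551 0.02422694]
```

The pad has taken the weight (6 N). I release, rise and go above the urn with the jaws closing along x, which keeps them clear of the purple neighbours.

Request:
apply_moves --targets '[{"dp": [0, 0, 0], "yaw": 0}, {"dp": [0, 0, 0], "yaw": 0}, {"dp": [0, 0, 0], "yaw": 0}, {"dp": [0, 0, 0], "yaw": 0}, {"dp": [0, 0, 0], "yaw": 0}, {"dp": [0, 0, 0], "yaw": 0}, {"dp": [0, 0, 0.02], "yaw": 0}, {"dp": [0, 0, 0.05], "yaw": 0}, {"dp": [0, 0, 0.085], "yaw": 0}, {"dp": [0, 0, 0.125], "yaw": 0}, {"dp": [0, 0, 0.165], "yaw": 0}, {"dp": [0, 0, 0.175], "yaw": 0}, {"dp": [0, 0, 0.175], "yaw": 0}]' --grip -1

```text
time_s: 7.63
tcp_pos: [0.5919, -0.0768, 0.2523]
eef_rot: [-179.9, -0.4, -12.7]
contact_force: [1.3, 0.6, -1.1]
gripper_width: 0.0877
gripper_force: 0.0
```

Request:
apply_moves --targets '[{"dp": [-0.02, -0.035, 0], "yaw": -7}, {"dp": [-0.04, -0.07, 0], "yaw": -14}, {"dp": [-0.06, -0.104, 0], "yaw": -21}, {"dp": [-0.08, -0.138, 0], "yaw": -28}, {"dp": [-0.1, -0.172, 0], "yaw": -35}, {"dp": [-0.121, -0.208, 0], "yaw": -42}, {"dp": [-0.121, -0.208, 0], "yaw": -49}, {"dp": [-0.121, -0.208, 0], "yaw": -56}, {"dp": [-0.121, -0.208, 0], "yaw": -63}, {"dp": [-0.121, -0.208, 0], "yaw": -70}, {"dp": [-0.121, -0.208, 0], "yaw": -77}, {"dp": [-0.121, -0.208, 0], "yaw": -77}, {"dp": [-0.121, -0.208, 0], "yaw": -77}, {"dp": [-0.121, -0.208, 0], "yaw": -77}]'

```text
time_s: 8.8
tcp_pos: [0.4687, -0.2848, 0.2471]
eef_rot: [180.0, 0.0, -89.5]
contact_force: [-0.4, 1.1, 0.8]
gripper_width: 0.0879
gripper_force: 0.0
```

```bash
python3 - <<'E'
from h import *
s=get_state();print(s['tcp_pos'],s['eef_rot'],s['time_s'])
c=cams.capture('wrist');save('w3',c['image'])
E
```

```text
[ 0.46874792 -0.28476212  0.24710887] [ 1.79963889e+02  1.43184426e-02 -8.94800991e+01] 8.8
```

View pics/w3.png

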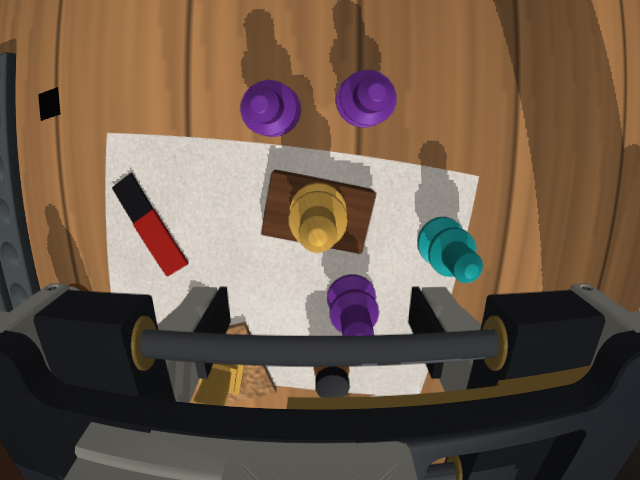

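The urn sits centred between the jaws at (318,215), the gilt one on the oblong plinth. The purple ones are clear of the finger paths. I descend to the neck.

Request:
apply_moves --targets '[{"dp": [0, 0, -0.03], "yaw": 0}, {"dp": [0, 0, -0.06], "yaw": 0}, {"dp": [0, 0, -0.09], "yaw": 0}, {"dp": [0, 0, -0.11], "yaw": 0}, {"dp": [0, 0, -0.125], "yaw": 0}, {"dp": [0, 0, -0.135], "yaw": 0}, {"dp": [0, 0, -0.143], "yaw": 0}, {"dp": [0, 0, -0.148], "yaw": 0}, {"dp": [0, 0, -0.148], "yaw": 0}, {"dp": [0, 0, -0.148], "yaw": 0}, {"dp": [0, 0, -0.148], "yaw": 0}]'

```text
time_s: 9.77
tcp_pos: [0.4695, -0.2851, 0.1004]
eef_rot: [-179.9, -0.0, -89.7]
contact_force: [0.1, 0.1, 0.5]
gripper_width: 0.0879
gripper_force: 0.0
```

Request:
apply_moves --targets '[{"dp": [0, 0, 0], "yaw": 0}, {"dp": [0, 0, 0], "yaw": 0}, {"dp": [0, 0, 0], "yaw": 0}, {"dp": [0, 0, 0], "yaw": 0}, {"dp": [0, 0, 0], "yaw": 0}, {"dp": [0, 0, 0], "yaw": 0}, {"dp": [0, 0, 0], "yaw": 0}, {"dp": [0, 0, 0], "yaw": 0}, {"dp": [0, 0, 0], "yaw": 0}, {"dp": [0, 0, 0], "yaw": 0}, {"dp": [0, 0, 0], "yaw": 0}, {"dp": [0, 0, 0], "yaw": 0}]' --grip 1 --squeeze 30

```text
time_s: 10.77
tcp_pos: [0.4691, -0.2849, 0.0996]
eef_rot: [-180.0, -0.0, -89.7]
contact_force: [1.1, -0.1, -0.1]
gripper_width: 0.029
gripper_force: 30.0
```

Request:
apply_moves --targets '[{"dp": [0, 0, 0.004], "yaw": 0}, {"dp": [0, 0, 0.012], "yaw": 0}, {"dp": [0, 0, 0.025], "yaw": 0}, {"dp": [0, 0, 0.045], "yaw": 0}, {"dp": [0, 0, 0.065], "yaw": 0}, {"dp": [0, 0, 0.085], "yaw": 0}, {"dp": [0, 0, 0.1], "yaw": 0}, {"dp": [0, 0, 0.11], "yaw": 0}, {"dp": [0, 0, 0.11], "yaw": 0}]'

```text
time_s: 11.52
tcp_pos: [0.4697, -0.2852, 0.2121]
eef_rot: [-179.8, -0.1, -89.7]
contact_force: [0.7, -0.1, -3.1]
gripper_width: 0.0292
gripper_force: 30.0
```

Request:
apply_moves --targets '[{"dp": [0, 0.006, 0], "yaw": 0}, {"dp": [-0.001, 0.018, 0], "yaw": 0}, {"dp": [-0.002, 0.036, 0], "yaw": 0}, {"dp": [-0.004, 0.06, 0], "yaw": 0}, {"dp": [-0.006, 0.09, 0], "yaw": 0}, {"dp": [-0.008, 0.12, 0], "yaw": 0}, {"dp": [-0.01, 0.15, 0], "yaw": 0}, {"dp": [-0.012, 0.18, 0], "yaw": 0}, {"dp": [-0.014, 0.21, 0], "yaw": 0}, {"dp": [-0.016, 0.24, 0], "yaw": 0}, {"dp": [-0.018, 0.27, 0], "yaw": 0}, {"dp": [-0.02, 0.3, 0], "yaw": 0}, {"dp": [-0.021, 0.325, 0], "yaw": 0}, {"dp": [-0.022, 0.346, 0], "yaw": 0}, {"dp": [-0.023, 0.36, 0], "yaw": 0}, {"dp": [-0.023, 0.368, 0], "yaw": 0}, {"dp": [-0.0235, 0.371, 0], "yaw": 0}, {"dp": [-0.0235, 0.371, 0], "yaw": 0}, {"dp": [-0.0235, 0.371, 0], "yaw": 0}, {"dp": [-0.0235, 0.371, 0], "yaw": 0}]'

```text
time_s: 13.18
tcp_pos: [0.4452, 0.0854, 0.2093]
eef_rot: [180.0, -0.0, -89.8]
contact_force: [0.1, 0.4, -3.4]
gripper_width: 0.029
gripper_force: 30.0
```

```bash
cat >> h.py <<'E'
def low(ctr,zmin=.04):
    s=get_state();print(s['tcp_pos'],s['eef_rot'],s['gripper_width'],s['contact_force'])
    for n in('top','side'):
        c=cams.capture(n)
        w=cloud(c);hsv=cv2.cvtColor(c['image'],cv2.COLOR_RGB2HSV)
        g=(hsv[...,0]>14)&(hsv[...,0]<32)&(hsv[...,1]>100)&(np.hypot(w[...,0]-ctr[0],w[...,1]-ctr[1])<.06)&(w[...,2]>zmin)
        p=w[g]
        if len(p)<20: print(n,'few',len(p));continue
        z=np.percentile(p[:,2],2);b=p[(p[:,2]<z+.012)]
        print(n,'foot z',z,'rect mm',cv2.minAreaRect((b[:,:2]*1000).astype(np.float32)))
    return c
E
python3 - <<'E'
from h import *
c=low((.4455,.0863),.08);save('s4',c['image'][60:440,80:560])
E
```

```text
[0.44515215 0.08541956 0.20931958] [ 1.79969920e+02 -1.95789902e-02 -8.97585787e+01] 0.028986227783209483 [ 0.09618838  0.41665043 -3.4159314 ]
top foot z 0.13682497602636082 rect mm ((445.4570007324219, 66.04934692382812), (43.574710845947266, 16.501359939575195), 5.639595031738281)
side foot z 0.13688241322315164 rect mm ((442.475830078125, 77.73387908935547), (48.74835205078125, 54.786827087402344), 61.421897888183594)
```

View pics/s4.png

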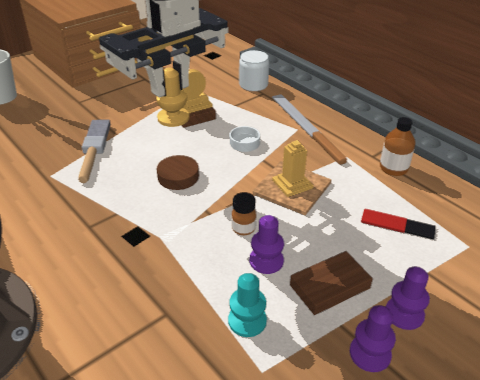

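The urn hangs upright in the jaws (172,95 in this crop). The pillar stands on the cork, and the oblong plinth is empty. I lower the urn onto the round plinth.

Request:
apply_moves --targets '[{"dp": [0, 0.001, -0.01], "yaw": 0}, {"dp": [0, 0.001, -0.025], "yaw": 0}, {"dp": [0, 0.001, -0.045], "yaw": 0}, {"dp": [0, 0.001, -0.065], "yaw": 0}, {"dp": [0, 0.001, -0.08], "yaw": 0}, {"dp": [0, 0.001, -0.092], "yaw": 0}, {"dp": [0, 0.001, -0.1], "yaw": 0}, {"dp": [0, 0.001, -0.104], "yaw": 0}, {"dp": [0, 0.001, -0.107], "yaw": 0}, {"dp": [0, 0.001, -0.108], "yaw": 0}, {"dp": [0, 0.001, -0.109], "yaw": 0}, {"dp": [0, 0.001, -0.11], "yaw": 0}, {"dp": [0, 0.001, -0.1105], "yaw": 0}, {"dp": [0, 0.001, -0.1105], "yaw": 0}, {"dp": [0, 0.001, -0.1105], "yaw": 0}]'

```text
time_s: 14.53
tcp_pos: [0.4457, 0.0874, 0.0995]
eef_rot: [-179.9, 0.0, -89.7]
contact_force: [0.5, 0.4, -0.5]
gripper_width: 0.0294
gripper_force: 30.0
```

Request:
apply_moves --targets '[{"dp": [0, 0, -0.0005], "yaw": 0}, {"dp": [0, 0, -0.001], "yaw": 0}, {"dp": [0, 0, -0.001], "yaw": 0}, {"dp": [0, 0, -0.001], "yaw": 0}]'

```text
time_s: 14.87
tcp_pos: [0.446, 0.0874, 0.0994]
eef_rot: [-179.9, 0.0, -89.7]
contact_force: [-4.2, -0.2, 12.5]
gripper_width: 0.029
gripper_force: 30.0
```

Request:
apply_moves --targets '[{"dp": [0, 0, 0], "yaw": 0}, {"dp": [0, 0, 0], "yaw": 0}, {"dp": [0, 0, 0], "yaw": 0}, {"dp": [0, 0, 0], "yaw": 0}, {"dp": [0, 0, 0], "yaw": 0}, {"dp": [0, 0, 0], "yaw": 0}, {"dp": [0, 0, 0.02], "yaw": 0}, {"dp": [0, 0, 0.05], "yaw": 0}, {"dp": [0, 0, 0.085], "yaw": 0}, {"dp": [0, 0, 0.125], "yaw": 0}, {"dp": [0, 0, 0.15], "yaw": 0}, {"dp": [0, 0, 0.15], "yaw": 0}, {"dp": [0, 0, 0.15], "yaw": 0}]' --grip -1

```text
time_s: 15.95
tcp_pos: [0.446, 0.0876, 0.2496]
eef_rot: [-179.8, 0.1, -89.7]
contact_force: [0.0, -0.0, -0.0]
gripper_width: 0.0873
gripper_force: 0.0
```

Now above the medallion.

Request:
apply_moves --targets '[{"dp": [0.015, 0.016, 0], "yaw": 7}, {"dp": [0.03, 0.032, 0], "yaw": 14}, {"dp": [0.045, 0.048, 0], "yaw": 21}, {"dp": [0.06, 0.064, 0], "yaw": 28}, {"dp": [0.075, 0.08, 0], "yaw": 35}, {"dp": [0.09, 0.096, 0], "yaw": 42}, {"dp": [0.105, 0.112, 0], "yaw": 49}, {"dp": [0.12, 0.128, 0], "yaw": 56}, {"dp": [0.135, 0.144, 0], "yaw": 63}, {"dp": [0.151, 0.159, 0], "yaw": 70}, {"dp": [0.151, 0.159, 0], "yaw": 77}, {"dp": [0.151, 0.159, 0], "yaw": 77}, {"dp": [0.151, 0.159, 0], "yaw": 77}, {"dp": [0.151, 0.159, 0], "yaw": 77}]'

```text
time_s: 17.12
tcp_pos: [0.5958, 0.2456, 0.2472]
eef_rot: [179.9, 0.1, -13.0]
contact_force: [-0.1, 0.1, -0.7]
gripper_width: 0.0873
gripper_force: 0.0
```

```bash
python3 - <<'E'
from h import *
s=get_state();print(s['tcp_pos'],s['eef_rot'],s['time_s'])
c=cams.capture('wrist');save('w5',c['image'])
for n in('top','side'):
    c=cams.capture(n);w=cloud(c)
    for nm,ctr,lo,hi in(('oblong',(.469,-.282),.02,.028),('urnfoot',(.4455,.086),.027,.034),('round',(.4455,.086),.02,.027)):
        q=w[(np.hypot(w[...,0]-ctr[0],w[...,1]-ctr[1])<.07)&(w[...,2]>lo)&(w[...,2]<hi)]
        print(n,nm,cv2.minAreaRect((q[:,:2]*1000).astype(np.float32)))
    hsv=cv2.cvtColor(c['image'],cv2.COLOR_RGB2HSV)
    q=w[(hsv[...,1]>100)&(np.hypot(w[...,0]-.4455,w[...,1]-.086)<.04)&(w[...,2]>.076)&(w[...,2]<.109)]
    A=np.c_[2*q[:,:2],np.ones(len(q))];s=np.linalg.lstsq(A,(q[:,:2]**2).sum(1),rcond=None)[0]
    print(n,'urn neck',len(q),s[:2])
E
```

```text
[0.59576211 0.2455835  0.24717236] [ 1.79930085e+02  6.48314770e-02 -1.29587442e+01] 17.1167
top oblong ((468.9493103027344, -280.036865234375), (66.49529266357422, 106.03038024902344), 79.08393859863281)
top urnfoot ((442.7197265625, 71.77753448486328), (33.871402740478516, 59.370296478271484), 82.23175048828125)
top round ((445.4568786621094, 87.65071105957031), (77.41390991210938, 77.83090209960938), 1.8670021295547485)
top urn neck 67 [0.4447172  0.08737598]
side oblong ((468.98919677734375, -282.7089538574219), (67.99412536621094, 106.94522094726562), 79.259033203125)
side urnfoot ((436.4940185546875, 81.05422973632812), (52.804664611816406, 64.11158752441406), 57.802650451660156)
side round ((443.4469909667969, 80.55015563964844), (72.61957550048828, 77.92566680908203), 57.67239761352539)
side urn neck 236 [0.44463326 0.08401003]
```

View pics/w5.png

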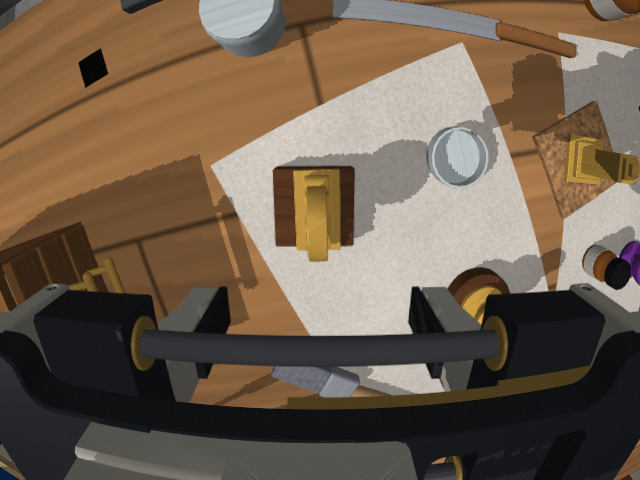

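The urn is within 1 mm of the round plinth's centre. The medallion at (317,215) is square to the jaws. I descend and grip across the disc.

Request:
apply_moves --targets '[{"dp": [0.001, 0.001, -0.03], "yaw": 0}, {"dp": [0.001, 0.001, -0.06], "yaw": 0}, {"dp": [0.001, 0.001, -0.09], "yaw": 0}, {"dp": [0.001, 0.001, -0.115], "yaw": 0}, {"dp": [0.001, 0.001, -0.135], "yaw": 0}, {"dp": [0.001, 0.001, -0.148], "yaw": 0}, {"dp": [0.001, 0.001, -0.156], "yaw": 0}, {"dp": [0.001, 0.001, -0.161], "yaw": 0}, {"dp": [0.001, 0.001, -0.161], "yaw": 0}, {"dp": [0.001, 0.001, -0.161], "yaw": 0}, {"dp": [0.001, 0.001, -0.161], "yaw": 0}]'

```text
time_s: 18.18
tcp_pos: [0.598, 0.2475, 0.0883]
eef_rot: [-179.9, -0.1, -12.7]
contact_force: [-0.3, -0.1, 0.5]
gripper_width: 0.0876
gripper_force: 0.0
```

Request:
apply_moves --targets '[{"dp": [0, 0, 0], "yaw": 0}, {"dp": [0, 0, 0], "yaw": 0}, {"dp": [0, 0, 0], "yaw": 0}, {"dp": [0, 0, 0], "yaw": 0}, {"dp": [0, 0, 0], "yaw": 0}, {"dp": [0, 0, 0], "yaw": 0}, {"dp": [0, 0, 0], "yaw": 0}, {"dp": [0, 0, 0], "yaw": 0}, {"dp": [0, 0, 0], "yaw": 0}, {"dp": [0, 0, 0], "yaw": 0}, {"dp": [0, 0, 0], "yaw": 0}, {"dp": [0, 0, 0], "yaw": 0}, {"dp": [0, 0, 0], "yaw": 0}, {"dp": [0, 0, 0], "yaw": 0}]' --grip 1 --squeeze 30

```text
time_s: 19.35
tcp_pos: [0.5973, 0.2471, 0.087]
eef_rot: [180.0, 0.0, -12.7]
contact_force: [0.5, -0.1, -0.5]
gripper_width: 0.0158
gripper_force: 29.9
```

Request:
apply_moves --targets '[{"dp": [0, 0, 0.004], "yaw": 0}, {"dp": [0, 0, 0.012], "yaw": 0}, {"dp": [0, 0, 0.025], "yaw": 0}, {"dp": [0, 0, 0.045], "yaw": 0}, {"dp": [0, 0, 0.065], "yaw": 0}, {"dp": [0, 0, 0.085], "yaw": 0}, {"dp": [0, 0, 0.105], "yaw": 0}, {"dp": [0, 0, 0.118], "yaw": 0}, {"dp": [0, 0, 0.12], "yaw": 0}, {"dp": [0, 0, 0.12], "yaw": 0}, {"dp": [0, 0, 0.12], "yaw": 0}]'

```text
time_s: 20.27
tcp_pos: [0.5968, 0.2469, 0.2063]
eef_rot: [180.0, 0.1, -12.7]
contact_force: [-0.4, 0.3, -2.4]
gripper_width: 0.0162
gripper_force: 29.9
```

```bash
python3 - <<'E'
from h import *
low((.597,.247),.08)
for n in('top','side'):
    w=cloud(cams.capture(n))
    q=w[(np.hypot(w[...,0]-.598,w[...,1]-.249)<.07)&(w[...,2]>.02)&(w[...,2]<.028)]
    print(n,'square',cv2.minAreaRect((q[:,:2]*1000).astype(np.float32)))
E
```

```text
[0.59678547 0.24694011 0.2063236 ] [ 1.79976920e+02  5.89335633e-02 -1.27261504e+01] 0.016235698912089272 [-0.40951171  0.3387337  -2.3539417 ]
top foot z 0.14827423734016065 rect mm ((596.3223266601562, 248.2818145751953), (44.68210983276367, 79.48938751220703), 77.8951644897461)
side foot z 0.1448477607624257 rect mm ((597.2791748046875, 245.8801727294922), (49.7327880859375, 80.83887481689453), 78.11397552490234)
top square ((598.5213623046875, 250.8083953857422), (80.08325958251953, 79.88154602050781), 77.3134536743164)
side square ((599.1159057617188, 248.49497985839844), (85.40003204345703, 81.58070373535156), 76.14573669433594)
```

Medallion centre matches the TCP. I carry it to the oblong plinth at (0.469, -0.2815).

Request:
apply_moves --targets '[{"dp": [-0.002, -0.008, 0], "yaw": 0}, {"dp": [-0.006, -0.024, 0], "yaw": 0}, {"dp": [-0.012, -0.048, 0], "yaw": 0}, {"dp": [-0.019, -0.078, 0], "yaw": 0}, {"dp": [-0.026, -0.108, 0], "yaw": 0}, {"dp": [-0.033, -0.138, 0], "yaw": 1}, {"dp": [-0.04, -0.168, 0], "yaw": 1}, {"dp": [-0.048, -0.198, 0], "yaw": 1}, {"dp": [-0.055, -0.228, 0], "yaw": 1}, {"dp": [-0.062, -0.258, 0], "yaw": 1}, {"dp": [-0.07, -0.288, 0], "yaw": 1}, {"dp": [-0.077, -0.318, 0], "yaw": 1}, {"dp": [-0.084, -0.348, 0], "yaw": 1}, {"dp": [-0.091, -0.378, 0], "yaw": 1}, {"dp": [-0.099, -0.408, 0], "yaw": 1}, {"dp": [-0.106, -0.438, 0], "yaw": 1}, {"dp": [-0.113, -0.466, 0], "yaw": 1}, {"dp": [-0.119, -0.49, 0], "yaw": 1}, {"dp": [-0.123, -0.508, 0], "yaw": 1}, {"dp": [-0.126, -0.52, 0], "yaw": 1}]'

```text
time_s: 22.13
tcp_pos: [0.4696, -0.275, 0.207]
eef_rot: [180.0, 0.0, -11.8]
contact_force: [0.9, -0.6, -2.2]
gripper_width: 0.0157
gripper_force: 29.9
```

Request:
apply_moves --targets '[{"dp": [-0.001, -0.006, 0], "yaw": 0}, {"dp": [-0.002, -0.009, 0], "yaw": 0}, {"dp": [-0.002, -0.009, 0], "yaw": 0}, {"dp": [-0.002, -0.009, 0], "yaw": 0}, {"dp": [-0.002, -0.009, 0], "yaw": 0}]'

```text
time_s: 22.55
tcp_pos: [0.4696, -0.2811, 0.2071]
eef_rot: [-180.0, -0.0, -11.7]
contact_force: [0.3, -0.1, -1.5]
gripper_width: 0.0161
gripper_force: 29.9
```

```bash
python3 - <<'E'
from h import *
c=low((.469,-.2815),.1);save('s6',c['image'][60:440,120:600])
E
```

```text
[ 0.46964172 -0.28110927  0.20707726] [-1.79993391e+02 -5.31933593e-03 -1.16571948e+01] 0.016053975012976247 [ 0.25084607 -0.14282334 -1.48037146]
top foot z 0.14686207467059403 rect mm ((437.6192321777344, -272.51507568359375), (43.967586517333984, 14.230091094970703), 78.0672607421875)
side foot z 0.14732246539242452 rect mm ((470.2613525390625, -282.3621520996094), (44.57240676879883, 81.43318939208984), 77.00936126708984)
```

View pics/s6.png

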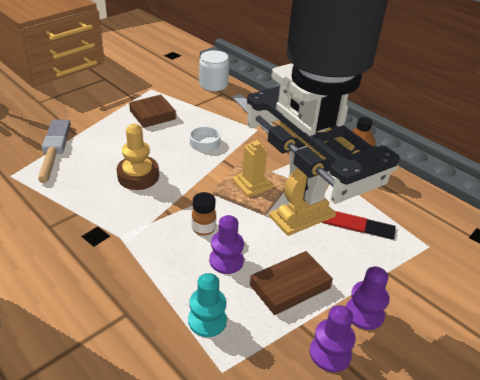

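The urn stands on the round plinth, and the medallion hangs upright above its own plinth. I lower it 120 mm.

Request:
apply_moves --targets '[{"dp": [0, 0, -0.01], "yaw": 0}, {"dp": [0, 0, -0.03], "yaw": 0}, {"dp": [0, 0, -0.055], "yaw": 0}, {"dp": [0, 0, -0.075], "yaw": 0}, {"dp": [0, 0, -0.09], "yaw": 0}, {"dp": [0, 0, -0.102], "yaw": 0}, {"dp": [0, 0, -0.11], "yaw": 0}, {"dp": [0, 0, -0.114], "yaw": 0}, {"dp": [0, 0, -0.117], "yaw": 0}, {"dp": [0, 0, -0.118], "yaw": 0}, {"dp": [0, 0, -0.119], "yaw": 0}, {"dp": [0, 0, -0.12], "yaw": 0}, {"dp": [0, 0, -0.1205], "yaw": 0}, {"dp": [0, 0, -0.121], "yaw": 0}, {"dp": [0, 0, -0.121], "yaw": 0}, {"dp": [0, 0, -0.121], "yaw": 0}]'

```text
time_s: 23.98
tcp_pos: [0.4698, -0.282, 0.0869]
eef_rot: [180.0, -0.1, -11.7]
contact_force: [-1.2, 2.5, 6.1]
gripper_width: 0.0159
gripper_force: 29.9
```

Seated (6 N). I release with a partial opening, rise, and return to the pillar.

Request:
apply_moves --targets '[{"dp": [0, 0, 0], "yaw": 0}, {"dp": [0, 0, 0], "yaw": 0}, {"dp": [0, 0, 0], "yaw": 0}, {"dp": [0, 0, 0], "yaw": 0}, {"dp": [0, 0, 0], "yaw": 0}, {"dp": [0, 0, 0], "yaw": 0}, {"dp": [0, 0, 0.02], "yaw": 0}, {"dp": [0, 0, 0.05], "yaw": 0}, {"dp": [0, 0, 0.085], "yaw": 0}, {"dp": [0, 0, 0.125], "yaw": 0}, {"dp": [0, 0, 0.16], "yaw": 0}, {"dp": [0, 0, 0.16], "yaw": 0}, {"dp": [0, 0, 0.16], "yaw": 0}]' --grip 0

```text
time_s: 25.07
tcp_pos: [0.4705, -0.2822, 0.2487]
eef_rot: [180.0, -0.3, -11.7]
contact_force: [-0.8, -0.2, -0.2]
gripper_width: 0.044
gripper_force: 0.0
```

Request:
apply_moves --targets '[{"dp": [0.015, 0.025, 0], "yaw": 0}, {"dp": [0.033, 0.056, 0], "yaw": 0}, {"dp": [0.051, 0.087, 0], "yaw": 0}, {"dp": [0.069, 0.118, 0], "yaw": 0}, {"dp": [0.087, 0.149, 0], "yaw": 0}, {"dp": [0.105, 0.18, 0], "yaw": -1}, {"dp": [0.12, 0.205, 0], "yaw": -1}, {"dp": [0.12, 0.205, 0], "yaw": -1}, {"dp": [0.12, 0.205, 0], "yaw": -1}, {"dp": [0.12, 0.205, 0], "yaw": -1}, {"dp": [0.12, 0.205, 0], "yaw": -1}]' --grip -1

```text
time_s: 25.98
tcp_pos: [0.5887, -0.0775, 0.2454]
eef_rot: [180.0, 0.1, -12.8]
contact_force: [0.1, 0.0, 1.1]
gripper_width: 0.0879
gripper_force: 0.0
```

```bash
python3 - <<'E'
from h import *
s=get_state();print(s['tcp_pos'],s['eef_rot'],s['time_s'],s['gripper_width'])
c=cams.capture('wrist');save('w7',c['image'])
c=cams.capture('top');w=cloud(c);hsv=cv2.cvtColor(c['image'],cv2.COLOR_RGB2HSV)
ye=(hsv[...,0]>14)&(hsv[...,0]<32)&(hsv[...,1]>100)
q=w[ye&(np.hypot(w[...,0]-.469,w[...,1]+.281)<.06)&(w[...,2]>.028)&(w[...,2]<.037)]
print('med foot',cv2.minAreaRect((q[:,:2]*1000).astype(np.float32)))
q=w[(np.hypot(w[...,0]-.469,w[...,1]+.281)<.075)&(w[...,2]>.02)&(w[...,2]<.027)]
print('oblong',cv2.minAreaRect((q[:,:2]*1000).astype(np.float32)))
E
```

```text
[ 0.58865881 -0.07754739  0.2453961 ] [ 1.79975346e+02  7.14530355e-02 -1.27529384e+01] 25.9833 0.0879030693793658
med foot ((470.03240966796875, -279.51910400390625), (44.75003433227539, 79.94514465332031), 79.11078643798828)
oblong ((469.0277404785156, -279.8531799316406), (66.5169448852539, 106.218505859375), 78.95877075195312)
```

View pics/w7.png

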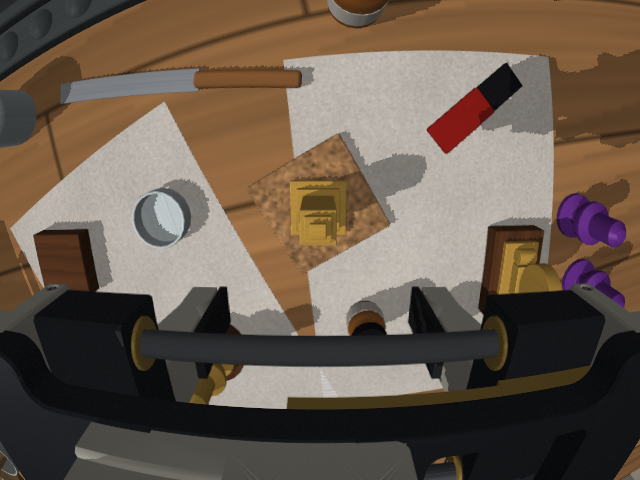

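Medallion is within 1 mm of the plinth centre. The pillar at (319,210) is aligned with the jaws. I descend, grip and lift.

Request:
apply_moves --targets '[{"dp": [0.001, 0, -0.03], "yaw": 0}, {"dp": [0.001, 0, -0.06], "yaw": 0}, {"dp": [0.001, 0, -0.09], "yaw": 0}, {"dp": [0.001, 0, -0.12], "yaw": 0}, {"dp": [0.001, 0, -0.14], "yaw": 0}, {"dp": [0.001, 0, -0.155], "yaw": 0}, {"dp": [0.001, 0, -0.165], "yaw": 0}, {"dp": [0.001, 0, -0.172], "yaw": 0}, {"dp": [0.001, 0, -0.172], "yaw": 0}, {"dp": [0.001, 0, -0.172], "yaw": 0}, {"dp": [0.001, 0, -0.172], "yaw": 0}]'

```text
time_s: 27.0
tcp_pos: [0.5911, -0.0769, 0.0752]
eef_rot: [-180.0, -0.1, -12.7]
contact_force: [0.4, 0.1, 0.3]
gripper_width: 0.0875
gripper_force: 0.0
```

Request:
apply_moves --targets '[{"dp": [0, 0, 0], "yaw": 0}, {"dp": [0, 0, 0], "yaw": 0}, {"dp": [0, 0, 0], "yaw": 0}, {"dp": [0, 0, 0], "yaw": 0}, {"dp": [0, 0, 0], "yaw": 0}, {"dp": [0, 0, 0], "yaw": 0}, {"dp": [0, 0, 0], "yaw": 0}, {"dp": [0, 0, 0], "yaw": 0}, {"dp": [0, 0, 0], "yaw": 0}, {"dp": [0, 0, 0], "yaw": 0}, {"dp": [0, 0, 0], "yaw": 0}, {"dp": [0, 0, 0], "yaw": 0}]' --grip 1 --squeeze 30

```text
time_s: 28.0
tcp_pos: [0.5904, -0.0769, 0.074]
eef_rot: [180.0, 0.0, -12.7]
contact_force: [-0.1, 0.0, -0.3]
gripper_width: 0.0298
gripper_force: 30.0
```

Request:
apply_moves --targets '[{"dp": [0, 0, 0.004], "yaw": 0}, {"dp": [0, 0, 0.012], "yaw": 0}, {"dp": [0, 0, 0.025], "yaw": 0}, {"dp": [0, 0, 0.045], "yaw": 0}, {"dp": [0, 0, 0.065], "yaw": 0}, {"dp": [0, 0, 0.085], "yaw": 0}, {"dp": [0, 0, 0.098], "yaw": 0}, {"dp": [0, 0, 0.1], "yaw": 0}, {"dp": [0, 0, 0.1], "yaw": 0}, {"dp": [0, 0, 0.1], "yaw": 0}]'

```text
time_s: 28.83
tcp_pos: [0.5898, -0.0768, 0.1734]
eef_rot: [-180.0, 0.1, -12.7]
contact_force: [-1.2, -0.5, -2.9]
gripper_width: 0.0299
gripper_force: 30.0
```

Request:
apply_moves --targets '[{"dp": [0, 0.008, 0], "yaw": 0}, {"dp": [0, 0.022, 0], "yaw": 0}, {"dp": [0.001, 0.042, 0], "yaw": 0}, {"dp": [0.002, 0.067, 0], "yaw": 0}, {"dp": [0.003, 0.093, 0], "yaw": 0}, {"dp": [0.004, 0.12, 0], "yaw": 0}, {"dp": [0.005, 0.147, 0], "yaw": 0}, {"dp": [0.005, 0.174, 0], "yaw": 0}, {"dp": [0.006, 0.201, 0], "yaw": 0}, {"dp": [0.006, 0.228, 0], "yaw": 0}, {"dp": [0.007, 0.254, 0], "yaw": 0}, {"dp": [0.007, 0.278, 0], "yaw": 0}, {"dp": [0.008, 0.298, 0], "yaw": 0}, {"dp": [0.008, 0.312, 0], "yaw": 0}, {"dp": [0.009, 0.321, 0], "yaw": 0}, {"dp": [0.009, 0.326, 0], "yaw": 0}, {"dp": [0.009, 0.3265, 0], "yaw": 0}, {"dp": [0.009, 0.3265, 0], "yaw": 0}, {"dp": [0.009, 0.3265, 0], "yaw": 0}, {"dp": [0.009, 0.3265, 0], "yaw": 0}]'

```text
time_s: 30.5
tcp_pos: [0.5994, 0.2486, 0.1742]
eef_rot: [180.0, 0.0, -12.8]
contact_force: [0.2, -0.8, -2.5]
gripper_width: 0.0298
gripper_force: 30.0
```

```bash
python3 - <<'E'
from h import *
c=low((.599,.2497),.08)
E
```

```text
[0.59941368 0.24864638 0.17415965] [ 1.79994954e+02  3.47417042e-03 -1.27778976e+01] 0.029795668311238217 [ 0.24727362 -0.77267812 -2.45449392]
top foot z 0.11814297687583866 rect mm ((571.3257446289062, 250.14593505859375), (4.977933406829834, 4.5682291984558105), 35.99946975708008)
side foot z 0.11200150978764314 rect mm ((599.3922729492188, 245.4189910888672), (58.97137451171875, 58.155540466308594), 77.00434875488281)
```

The side view puts the foot about 2 to 3 mm short in y, so I correct by 2 mm and lower 86 mm.

Request:
apply_moves --targets '[{"dp": [0, 0.002, -0.01], "yaw": 0}, {"dp": [0, 0.002, -0.025], "yaw": 0}, {"dp": [0, 0.002, -0.042], "yaw": 0}, {"dp": [0, 0.002, -0.057], "yaw": 0}, {"dp": [0, 0.002, -0.068], "yaw": 0}, {"dp": [0, 0.002, -0.076], "yaw": 0}, {"dp": [0, 0.002, -0.08], "yaw": 0}, {"dp": [0, 0.002, -0.083], "yaw": 0}, {"dp": [0, 0.002, -0.084], "yaw": 0}, {"dp": [0, 0.002, -0.085], "yaw": 0}, {"dp": [0, 0.002, -0.086], "yaw": 0}, {"dp": [0, 0.002, -0.087], "yaw": 0}, {"dp": [0, 0.002, -0.087], "yaw": 0}, {"dp": [0, 0.002, -0.087], "yaw": 0}]'

```text
time_s: 31.77
tcp_pos: [0.5998, 0.2519, 0.0881]
eef_rot: [-179.9, -0.1, -12.7]
contact_force: [-1.2, -1.1, 3.8]
gripper_width: 0.0302
gripper_force: 30.0
```

Request:
apply_moves --targets '[{"dp": [0, 0, 0], "yaw": 0}, {"dp": [0, 0, 0], "yaw": 0}, {"dp": [0, 0, 0], "yaw": 0}, {"dp": [0, 0, 0], "yaw": 0}, {"dp": [0, 0, 0], "yaw": 0}, {"dp": [0, 0, 0], "yaw": 0}, {"dp": [0, 0, 0.02], "yaw": 0}, {"dp": [0, 0, 0.05], "yaw": 0}, {"dp": [0, 0, 0.085], "yaw": 0}, {"dp": [0, 0, 0.125], "yaw": 0}, {"dp": [0, 0, 0.16], "yaw": 0}, {"dp": [-0.02, 0.035, 0.16], "yaw": 0}, {"dp": [-0.04, 0.07, 0.16], "yaw": 0}, {"dp": [-0.06, 0.105, 0.16], "yaw": 0}, {"dp": [-0.08, 0.14, 0.16], "yaw": 0}, {"dp": [-0.1, 0.17, 0.16], "yaw": 0}, {"dp": [-0.1, 0.17, 0.16], "yaw": 0}, {"dp": [-0.1, 0.17, 0.16], "yaw": 0}]' --grip -1

```text
time_s: 33.27
tcp_pos: [0.498, 0.4234, 0.2468]
eef_rot: [180.0, 0.0, -12.5]
contact_force: [0.8, -0.4, 0.1]
gripper_width: 0.0873
gripper_force: 0.0
```

```bash
python3 - <<'E'
from h import *
for n in('top','side'):
    c=cams.capture(n);w=cloud(c);hsv=cv2.cvtColor(c['image'],cv2.COLOR_RGB2HSV)
    ye=(hsv[...,0]>14)&(hsv[...,0]<32)&(hsv[...,1]>100)
    d=np.hypot(w[...,0]-.599,w[...,1]-.25)<.065
    for nm,m in(('foot',ye&d&(w[...,2]>.028)&(w[...,2]<.035)),('plinth',d&(w[...,2]>.02)&(w[...,2]<.027))):
        print(n,nm,cv2.minAreaRect((w[m][:,:2]*1000).astype(np.float32)))
save('s8',c['image'])
E
```

```text
top foot ((598.979736328125, 253.09902954101562), (56.13077926635742, 56.39393997192383), 76.77227020263672)
top plinth ((598.5106201171875, 251.4812774658203), (80.63993835449219, 79.37120056152344), 77.3868408203125)
side foot ((599.4840698242188, 251.26449584960938), (60.00713348388672, 56.63256072998047), 77.54621124267578)
side plinth ((599.7556762695312, 248.7480926513672), (83.81523895263672, 82.6997299194336), 77.83554077148438)
```

View pics/s8.png

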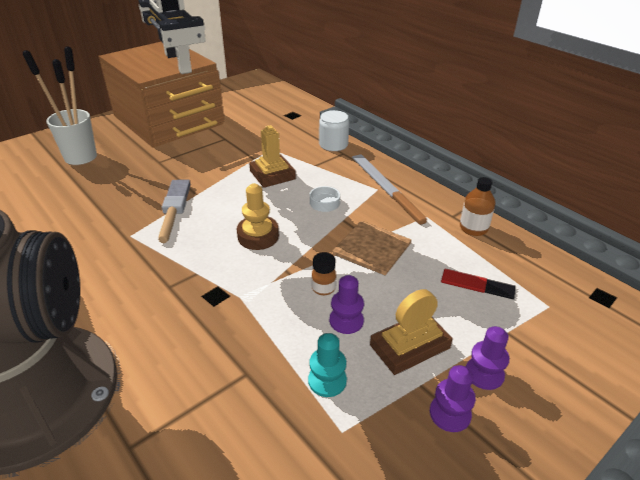

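The urn (257,215), pillar (271,157) and medallion (415,325) stand upright on their own plinths, all within about 3 mm of centre. The bystanders look where they were, and the robot touches nothing.

```bash
python3 -c "
from plant import r
print(r.close_job())"
```

```text
the job is handed in; nothing more can be done
None
```

All three ornaments are upright on their own plinths, each measured within about 3 mm of centre and aligned, and the job is handed in; no verdict came back.

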